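Open the child-resistant battery pot and put the spent cell in

TASK

Put the spent battery into the used-battery pot. The pot's child-resistant cap has to be pressed down against its spring and, kept down, turned anticlockwise until you feel it come up against its stop, where it lifts off; set the cap down right way up in the white dish, then drop the battery into the pot and leave the pot open. Don't ram or wrench the cap, don't let it fall, and leave the other things on the bench alone.

Things in the scene. Friction and masses are not known exactly. Their poses are not given: they have to be found in the camera images.
- cap_center (a point): Centre of the pot's cap, half-way up (13 mm below its flat top, 13 mm above its lower edge). A ribbed round blue plastic cap, 58 mm in diameter, 26 mm tall, about 50 g, loose once freed; z points up through its top. Inside are three lugs and a sprung liner that pushes it up: about 5 N at rest, 1.5 N more per mm pressed.
- pot_mouth (a point): Centre of the rim of the pot's neck, 120 mm above the bench (capped, the pot is 138 mm tall); z up, on the axis of pot and cap. The mouth is a round hole 35 mm wide, straight for 30 mm, opening into a body 62 mm wide inside; inner floor 110 mm below the rim. Outside, the neck is 49 mm wide over its catches, with a 57 mm collar about 13 to 19 mm below the rim and the shoulder 25 mm below it.
- pot: The used-battery pot, blue plastic, 68 mm in diameter, screwed down by a 110 mm square flange 6 mm thick; origin under the flange's centre, z up. Press the cap 3 to 7 mm (differs from pot to pot, not known beforehand; 9 to 15 N) and its lugs clear the teeth; 2 mm further (12 to 18 N) it meets a solid collar. over 60 N between cap and pot, pressing plus twisting, cracks the teeth.
- cap: The same cap; origin at the centre of its lower edge, z up. Locked unless pressed. Kept pressed it turns anticlockwise, seen from above: lugs past the teeth at about 38 degrees, then on until they meet a solid end stop, somewhere between 45 and 86 degrees from the start (differs from pot to pot). Only in the last 9 degrees before that stop does it lift straight off. Drag while turning: 0.1 to 0.3 N m.
- dish: Shallow white plastic dish, 170 x 170 mm outside, 20 mm high, walls and floor 4 mm thick, fixed to the bench; origin at the centre of its underside on the bench. The cap is to stand in it.
- cell_center (a point): Centre of the spent battery, half-way up: a black and brass round cell, 26 mm in diameter, 50 mm tall, 66 g, standing on end on the bench; z is its own axis.
- cell: The same battery; origin at the centre of its lower end.
- wand: Bystander: black hand-held metal detector, 80 mm wide, about 370 mm long along its y, 30 mm high, lying on the bench.
- tape: Bystander: roll of brown tape lying flat, 90 mm in diameter, 24 mm high.
- mouse: Bystander: black computer mouse, 100 x 60 mm, 34 mm high.
Mind the look-alikes: they are no part of the job. Of the things that look like the cap, the middle-sized one is meant. Several things look just like the dish: the one meant starts farthest to the robot's left.

How it is judged:
By the outcome, as a careful person would: the job done as asked, in the order asked, and still so for the second after the job is handed in, with the robot touching nothing.
It also fails if it takes over 72 s, if anything falls off the work surface, if the arm or the gripper's body presses on something with over 40 N, if the wrist force passes 120 N, or if a joint passes its speed limit or range.

ROBOT

A 6-joint arm with a two-finger parallel gripper is mounted at the origin on the work surface. World frame = base frame: x ahead of the robot, y to its left, z up, the work surface at z = 0. Lengths are in m, angles in rad, forces in N, time in s.
With the tool pointing down it reaches from about 0.35 to 0.775 m from the base axis. Payload 5.5 kg.
Tool frame: the origin (TCP) lies at the very end of the fingers, on their centre line; the grasp point (between the pads) lies 19 mm behind it (env.grip_point_offset is the distance from the TCP to the grasp point, in m); z points along the fingers, y is the line along which they close (so a half turn about z gives the same grasp; the last joint's range is limited). The gripper opens to 85 mm and grips with 20 to 120 N. Pads are 22 mm wide; open, the fingers measure 114 mm over their backs; the gripper's body (76 mm by 85 mm) begins 54 mm behind the grasp point. The pads swing forward as they close: fully open they stand 13 mm farther back than shut.
Start: joints at [1.075, 0.313, 0.046, 1.304, 0, 1.431], TCP at [0.2, 0.539, 0.231] pointing down, gripper open.
Joint ranges: [-2.76, 2.76], [-0.86, 1.69], [-1.03, 1.26], [-2.2, 2.34], [-1.47, 1.5], [-3.14, 3.14]. Speed limits (rad/s): [2.57, 2.57, 3.14, 3.14, 3.14, 3.14].

INTERFACE

Orientations are given as a unit quaternion [w, x, y, z].
In Python, from workcell import sensors, imaging, workorder, env gives the robot as it stands.
- The arm moves only by the shell command python3 -m handwheel 'ROWS' [FORCE]. ROWS is JSON, a list of rows, each a list of 5 numbers: the shift along the tool's x, y, z in mm, then the turn about the tool's z in rad, then the opening, from 0 (shut) to 1 (fully open). A call has 1 to 8 rows; each row is the pose to reach, as a shift and turn from the pose commanded when the call began, along the tool's axes at that moment; what a row does not reach only later rows make up. A row lasts 1/10 s, in which the tool goes at most 50 mm and 8.59 degrees, less where a joint would pass 70% of its speed; a pose out of reach is approached as far as the arm can. A call with a gripper value outside its range is refused whole. The fingers move at their own pace and stop on an object; FORCE is the grip in N (left out, the last holds). Time passes only in rows, so rows that repeat a pose let the fingers close. It gives the time, the measured TCP pose, the force, the opening and the grip force at its end, in the units of the state.
- sensors.get_state(): the state, without advancing time (a new reading comes with each control period).
- imaging.read_camera(name): name is "scene" or "side" or "wrist"; returns a dict with "color" (400x640x3 uint8, blue, green, red), "z_map" (400x640 float32, m along the optical axis (not along the pixel's ray), 0 where there is no reading), "fx", "fy", "cx", "cy" (pixels), "xyz" and "rotation" of the camera in the world. Camera axes: x right, y down, z forward; pixel columns grow to the right and rows downward; lengths in m; the calibration is good to about 2 mm. The wrist camera is an equidistant fisheye: a pixel r from the principal point sees the ray r / f radians off the axis. A picture is of the moment at which its call begins.
- workorder.hand_in(): hands the job in; it is judged then, once.
The state is a dict: "clock": time; "joint_pos": joint angles; "qvel": joint speeds; "tau": joint torques, N m; "tcp_pos": TCP position; "orientation": TCP orientation; "wrist_force": force on the tool from outside, world axes, zero at the start; "ft_torque": the same for the moment, N m; "finger_gap": finger opening in m; "grip_force": force on a finger pad.
Only numpy, scipy, OpenCV 4.12 (cv2) and the standard library are available. Lean on these libraries where they do the work, as an engineer would, in place of code of your own. Each camera call takes 0.05 s, during which the arm holds its last target. There are 200 camera calls.

## Working session

There is one attempt and no reset: what is moved stays moved. The work goes in short steps, Python scripts to look and compute and a shell command to move; the robot and the scene stay as the last step left them, time stands still between calls to the robot, and variables do not carry over. Pictures are saved under pics/ and viewed, at most 10 in all, crops included, and the job is handed in when it is done.

```bash
mkdir -p pics; ls; cat > h.py <<'E'
import numpy as np, cv2
from workcell import sensors, imaging, workorder, env
def cloud(im):
    z=im["z_map"]; v,u=np.mgrid[:z.shape[0],:z.shape[1]]
    p=np.stack([(u-im["cx"])/im["fx"]*z,(v-im["cy"])/im["fy"]*z,z],-1)
    R=np.array(im["rotation"]); 
    if R.shape!=(3,3):
        from scipy.spatial.transform import Rotation as Ro
        R=Ro.from_quat(np.r_[R[1:],R[0]]).as_matrix()
    return p@R.T+np.array(im["xyz"])
E
python3 - <<'E'
from h import *
for n in ("scene","side"):
    im=imaging.read_camera(n); cv2.imwrite(f"pics/{n}0.png",im["color"]); np.savez(f"{n}0.npz",**im)
    print(n,im["xyz"],im["rotation"],im["fx"],im["cx"],im["cy"])
s=sensors.get_state(); print(s, env.grip_point_offset)
E
```

```text
pics
scene [ 1.19999046 -0.15942916  0.71087609] [-0.34511498  0.73756738  0.52125707 -0.25530585] 384.8648860785998 323.7555317623622 202.2145825359849
side [0.28259264 1.06244923 1.04669056] [ 0.03622879 -0.1065187   0.90859011 -0.40225024] 456.094156300642 314.0098506001018 203.72324458727036
{'clock': 0.1, 'joint_pos': array([1.07539169e+00, 3.13914964e-01, 4.50820192e-02, 1.30360921e+00,
       3.35916969e-06, 1.43120372e+00]), 'qvel': array([-5.41570026e-05, -1.05386811e-03,  1.66651111e-03, -5.68237758e-04,
        2.87659791e-04,  9.39874135e-04]), 'tau': array([ 3.59103127e-03, -4.81726670e+01,  2.99244404e+01,  1.27799131e-02,
       -1.25980509e-04,  6.69224036e-06]), 'tcp_pos': array([0.20008349, 0.53857043, 0.23049961]), 'orientation': array([-2.58502717e-04,  1.76968970e-01,  9.84216087e-01, -7.81261600e-04]), 'wrist_force': array([ 0.19213075, -0.77810926,  0.12942149]), 'ft_torque': array([ 0.03573224,  0.00191754, -0.06780837]), 'grip_force': 0.0, 'finger_gap': 0.0851782678337757} 0.0187
```

View pics/scene0.png

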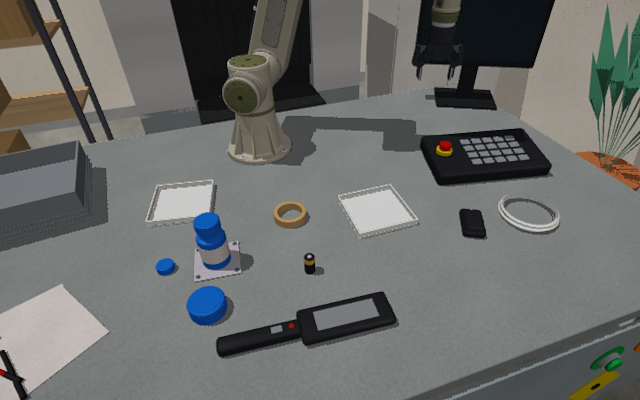

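View pics/side0.png

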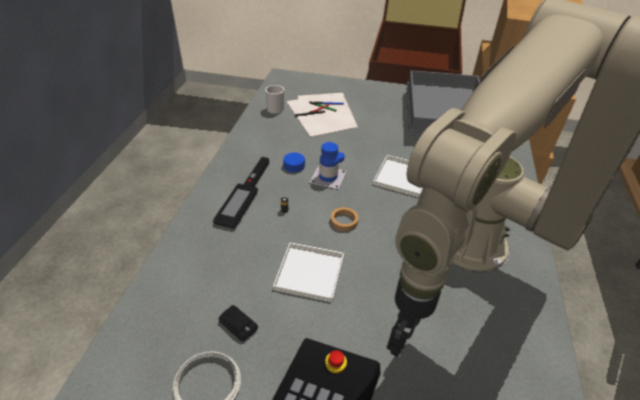

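In the scene view, the blue caps are at (209,225) on the pot, (166,267) small and (207,305) large. The one on the pot is the middle size and is seated on the pot, so it's the one meant. The white dishes are at (182,202) and (377,209). Image right is the robot's left (+y), so (377,209) is the one. The cell is at (310,263).

```bash
python3 - <<'E'
from h import *
import cv2
for n in ("scene","side"):
    im=dict(np.load(f"{n}0.npz")); P=cloud(im); c=im["color"]; hsv=cv2.cvtColor(c,cv2.COLOR_BGR2HSV)
    P[im["z_map"]==0]=np.nan
    def comps(m,name):
        k,l,st,ce=cv2.connectedComponentsWithStats(m.astype(np.uint8))
        for i in range(1,k):
            if st[i,4]>40:
                q=P[l==i]; q=q[~np.isnan(q[:,0])]
                if len(q)<10: continue
                top=q[q[:,2]>np.percentile(q[:,2],97)-.006]
                print(n,name,ce[i].round(),st[i,4],"lo",np.percentile(q,2,0).round(3),"hi",np.percentile(q,98,0).round(3),"topmid",((np.percentile(top,1,0)+np.percentile(top,99,0))/2).round(4), "med", np.median(q,0).round(3))
    H,S,V=[hsv[...,i] for i in range(3)]
    rg=(P[...,0]>.2)&(P[...,0]<.95)&(abs(P[...,1])<.5)
    comps((H>100)&(H<125)&(S>150)&(V>60)&rg,"blue")
    comps((S<25)&(V>175)&rg&(P[...,2]<.05),"white")
    comps((H>8)&(H<28)&(S>90)&rg&(P[...,2]<.05),"tape")
    comps((V<60)&rg&(P[...,2]<.08)&(P[...,2]>.006),"black")
im=dict(np.load("scene0.npz"))["color"]
cv2.imwrite("pics/crop.png",cv2.resize(im[160:340,130:430],None,fx=2.6,fy=2.6,interpolation=cv2.INTER_CUBIC))
E
```

```text
scene blue [209. 231.] 919 lo [ 0.48  -0.236  0.078] hi [ 0.532 -0.181  0.141] topmid [ 0.5024 -0.2093  0.1381] med [ 0.519 -0.208  0.123]
scene blue [218. 264.] 133 lo [ 0.508 -0.236  0.009] hi [ 0.534 -0.178  0.026] topmid [ 0.5239 -0.2084  0.0236] med [ 0.529 -0.206  0.019]
scene blue [165. 266.] 247 lo [ 0.468 -0.347  0.005] hi [ 0.504 -0.31   0.021] topmid [ 0.485  -0.3293  0.0187] med [ 0.491 -0.328  0.019]
scene blue [207. 305.] 1222 lo [ 0.605 -0.279  0.006] hi [ 0.677 -0.207  0.039] topmid [ 0.6385 -0.2449  0.0364] med [ 0.651 -0.243  0.036]
scene white [404. 202.] 51 lo [0.382 0.315 0.   ] hi [0.548 0.335 0.023] topmid [0.4663 0.3175 0.0209] med [0.476 0.318 0.02 ]
scene white [182. 206.] 1194 lo [ 0.202 -0.356  0.002] hi [ 0.316 -0.201  0.021] topmid [ 0.2699 -0.2808  0.0204] med [ 0.254 -0.277  0.005]
scene white [375. 211.] 1950 lo [0.387 0.154 0.002] hi [0.546 0.315 0.021] topmid [0.4648 0.2275 0.0204] med [0.465 0.235 0.005]
scene white [ 91. 331.] 580 lo [ 0.559 -0.5    0.   ] hi [ 0.649 -0.455  0.005] topmid [ 0.6032 -0.4763  0.0027] med [ 0.612 -0.485  0.003]
scene 
[... 1552 characters left out ...]
] topmid [0.4638 0.2431 0.0209] med [0.465 0.239 0.006]
side tape [344. 219.] 372 lo [ 0.364 -0.039  0.002] hi [0.444 0.046 0.03 ] topmid [0.4035 0.0032 0.0274] med [0.404 0.011 0.022]
side black [242. 197.] 869 lo [ 0.722 -0.215  0.014] hi [0.801 0.124 0.035] topmid [ 0.7609 -0.0525  0.0329] med [ 0.744 -0.003  0.027]
side black [238. 323.] 740 lo [0.557 0.424 0.012] hi [0.648 0.492 0.039] topmid [0.609  0.4497 0.0362] med [0.6   0.46  0.032]
side black [316. 346.] 275 lo [0.343 0.474 0.043] hi [0.423 0.5   0.056] topmid [0.3703 0.4893 0.0542] med [0.39  0.488 0.049]
side black [349. 353.] 42 lo [0.29  0.489 0.056] hi [0.325 0.5   0.064] topmid [0.3062 0.4953 0.0611] med [0.309 0.496 0.061]
```

View pics/crop.png

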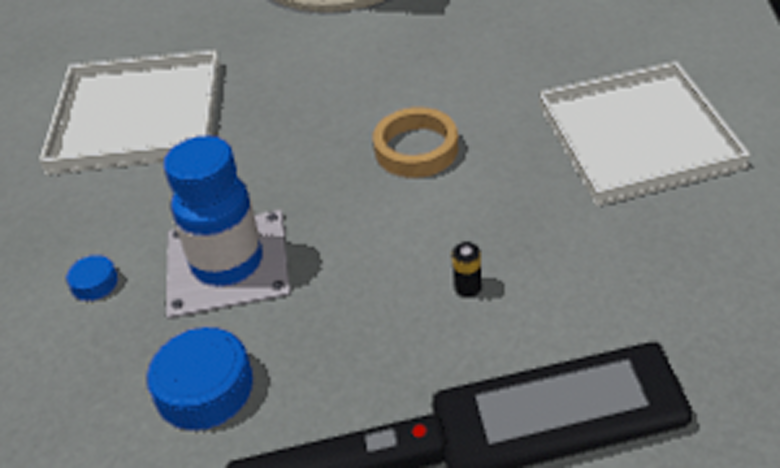

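The crop confirms it: the mid-size cap (about 56 mm, against 36 and 72 mm) sits on the pot, and the target dish is the right-hand one, farthest to +y. Estimates are cap (0.501,-0.208), cell (0.608,-0.004) and dish (0.465,0.237). I'm moving over the pot now.

```bash
python3 -m handwheel '[[-20,-22,0,0,1],[-53,-58,0,0,1],[-86,-95,0,0,1],[-120,-132,0,0,1],[-154,-169,0,0,1],[-187,-206,0,0,1],[-221,-243,0,0,1],[-255,-280,0,0,1]]'
python3 -m handwheel '[[-34,-37,0,0,1],[-68,-74,0,0,1],[-101,-111,0,0,1],[-135,-148,0,0,1],[-169,-185,0,0,1],[-202,-222,0,0,1],[-236,-259,0,0,1],[-262,-288,0,0,1]]'
python3 -m handwheel '[[-15,-17,0,0,1],[-24,-27,0,0,1],[-24,-27,0,0,1],[-24,-27,0,0,1]]'
cat >> h.py <<'E'
from scipy.spatial.transform import Rotation as Ro
def rotm(q): return Ro.from_quat(np.r_[q[1:],q[0]]).as_matrix()
def ray(im,u,v):
    d=np.array([u-im["cx"],v-im["cy"]]); r=np.hypot(*d); t=r/im["fx"]
    c=np.r_[np.sin(t)*d/r,np.cos(t)]
    return rotm(im["rotation"])@c
def onplane(im,u,v,z):
    d=ray(im,u,v); o=np.array(im["xyz"]); return o+d*(z-o[2])/d[2]
def tool(dw):
    return rotm(sensors.get_state()["orientation"]).T@np.asarray(dw)*1000
E
python3 - <<'E'
from h import *
im=imaging.read_camera("wrist"); cv2.imwrite("pics/w1.png",im["color"]); np.savez("w1.npz",**im)
s=sensors.get_state(); print(s["clock"],s["tcp_pos"],s["orientation"],s["joint_pos"],im["xyz"],im["fx"],im["cx"],im["cy"])
E
```

```text
clock: 0.9
tcp_pos: [0.3416, 0.1864, 0.2312]
orientation: [0.0, 0.177, 0.984, 0.0]
wrist_force: [0.9, 0.7, 0.3]
finger_gap: 0.0854
grip_force: 0.0
clock: 1.7
tcp_pos: [0.4873, -0.1758, 0.2307]
orientation: [-0.0, 0.178, 0.984, 0.0]
wrist_force: [0.5, -0.1, 0.1]
finger_gap: 0.0852
grip_force: 0.0
clock: 2.1
tcp_pos: [0.4994, -0.2056, 0.231]
orientation: [-0.001, 0.177, 0.984, 0.0]
wrist_force: [-0.2, 0.8, 0.6]
finger_gap: 0.0853
grip_force: 0.0
2.15 [ 0.49939326 -0.20528058  0.23121915] [-4.50285631e-04  1.76446612e-01  9.84310038e-01  3.73489432e-04] [-5.38930556e-01  2.45878731e-01 -4.50215638e-02  1.28100261e+00
  3.80126465e-04 -1.84180214e-01] [ 0.42179399 -0.17841459  0.37400259] 309.70691628693146 320.76211317267723 196.24682983085756
```

View pics/w1.png

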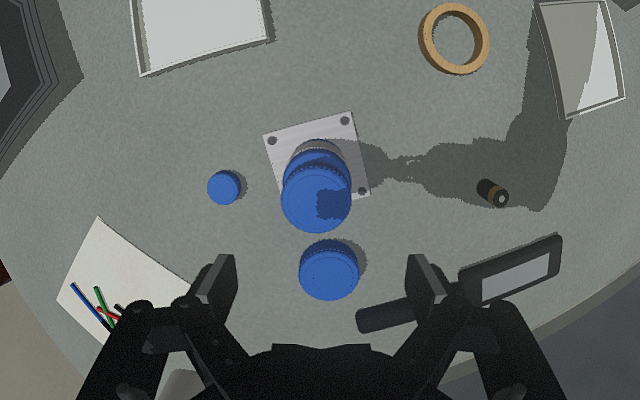

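Wrist view: cap top disc is around (316,199), cell top around (501,198), and the big cap is at (329,272). I'll fit the cap's top disc.

```bash
python3 - <<'E'
from h import *
im=dict(np.load("w1.npz")); z=im["z_map"]; v,u=np.mgrid[:400,:640]
# z along optical axis: build points from fisheye rays
d=np.stack([u-im["cx"],v-im["cy"]],-1); r=np.hypot(d[...,0],d[...,1])+1e-9; t=r/im["fx"]
c=np.stack([np.tan(t)*d[...,0]/r,np.tan(t)*d[...,1]/r,np.ones_like(t)],-1)*z[...,None]
P=c@rotm(im["rotation"]).T+im["xyz"]
def circ(m,n):
    k,l,st,ce=cv2.connectedComponentsWithStats(m.astype(np.uint8)); i=1+np.argmax(st[1:,4])
    q=P[l==i]; cn,_=cv2.findContours((l==i).astype(np.uint8),cv2.RETR_EXTERNAL,cv2.CHAIN_APPROX_NONE)
    b=np.array([P[y,x,:2] for x,y in cn[0][:,0]]); (cx,cy),rr=cv2.minEnclosingCircle((b*1000).astype(np.float32))
    (e,ax,_)=cv2.fitEllipse(cn[0]); zt=np.median(q[:,2])
    print(n,"cloud",cx,cy,rr,"z",zt,"ellipse",e,ax,"ray",onplane(im,e[0],e[1],zt).round(4))
circ((P[...,2]>.13)&(P[...,2]<.15)&(abs(u-316)<60)&(abs(v-199)<60),"cap")
circ((P[...,2]>.045)&(P[...,2]<.056)&(abs(u-500)<40)&(abs(v-198)<40),"cell")
print(tool([.5-.4994,-.208+.2053,0]))
E
```

```text
cap cloud 498.4571228027344 -211.1796112060547 29.70372200012207 z 0.1383085092083527 ellipse (315.6754455566406, 198.78297424316406) (67.23157501220703, 70.12026977539062) ray [ 0.4965 -0.2102  0.1383]
cell cloud 604.5220336914062 -5.556862831115723 13.728347778320312 z 0.04863942849730313 ellipse (499.8625183105469, 197.43592834472656) (15.873722076416016, 19.828813552856445) ray [ 0.6037 -0.0061  0.0486]
[-1.50050088 -2.32346484 -0.00286702]
```

```bash
python3 -m handwheel '[[-1,-4,15,0,1],[-1,-4,40,0,1],[-1,-4,65,0,1],[-1,-4,88,0,1],[-1,-4,105,0,1],[-1,-4,116,0,1],[-1,-4,121,0,1],[-1,-4,121,0,1]]'
python3 -m handwheel '[[0,0,0,0,0.75],[0,0,0,0,0.7],[0,0,0,0,0.65],[0,0,0,0,0.6],[0,0,0,0,0.5],[0,0,0,0,0.5]]' 20
```

```text
clock: 2.95
tcp_pos: [0.4993, -0.21, 0.1103]
orientation: [-0.0, 0.177, 0.984, 0.0]
wrist_force: [-0.0, -0.3, 0.6]
finger_gap: 0.0851
grip_force: 0.0
clock: 3.55
tcp_pos: [0.5002, -0.211, 0.1109]
orientation: [0.001, 0.177, 0.984, -0.0]
wrist_force: [0.5, 1.6, 5.0]
finger_gap: 0.0575
grip_force: 21.9
```

```bash
python3 -m handwheel '[[0,0,0,0,0.8],[0,0,0,0,1],[0,0,0,0,1],[0,0,0,0.12,1],[0,0,0,0.27,1],[0,0,0,0.42,1],[0,0,0,0.57,1],[0,0,0,0.72,1]]' 20
python3 -m handwheel '[[0,0,0,0.15,1],[0,0,0,0.3,1],[0,0,0,0.45,1],[0,0,0,0.6,1],[0,0,0,0.75,1],[0,0,0,0.83,1],[0,0,0,0.83,1]]' 20
python3 -m handwheel '[[0,0,0,0,0.75],[0,0,0,0,0.7],[0,0,0,0,0.65],[0,0,0,0,0.6],[0,0,0,0,0.5],[0,0,0,0,0.5],[0,0,0,0,0.5]]' 20
python3 -c "
from h import *
s=sensors.get_state();print(s['tcp_pos'],s['joint_pos'],s['wrist_force'],s['ft_torque'],rotm(s['orientation'])[:,:2])"
```

```text
clock: 4.35
tcp_pos: [0.4992, -0.2107, 0.1098]
orientation: [-0.0, 0.515, 0.857, -0.0]
wrist_force: [1.0, 0.1, 0.8]
finger_gap: 0.0852
grip_force: 0.0
clock: 5.05
tcp_pos: [0.4992, -0.2107, 0.1099]
orientation: [-0.0, 0.815, 0.579, -0.0]
wrist_force: [0.0, 0.3, -0.4]
finger_gap: 0.0854
grip_force: 0.0
clock: 5.75
tcp_pos: [0.4995, -0.2107, 0.1104]
orientation: [0.0, 0.815, 0.579, 0.0]
wrist_force: [-0.2, 1.2, 1.9]
finger_gap: 0.0575
grip_force: 21.8
[ 0.49950357 -0.21073901  0.11040204] [-5.47379449e-01  3.17052574e-01 -2.54510297e-01  9.99096270e-01
  6.36035135e-05  1.35829765e+00] [-0.24279398  1.23659366  1.93097099] [0.07455092 0.11710293 0.02062809] [[ 3.28656556e-01  9.44449493e-01]
 [ 9.44449505e-01 -3.28656558e-01]
 [ 3.32400467e-05  1.47513928e-04]]
```

Both grip directions came out centred, with under 2 N of side force. Next I grip firmly and press in stages.

```bash
python3 -m handwheel '[[0,0,0,0,0.4],[0,0,0,0,0.4],[0,0,0,0,0.4],[0,0,1,0,0.4],[0,0,2,0,0.4],[0,0,3,0,0.4],[0,0,3,0,0.4]]' 60
python3 -m handwheel '[[0,0,1,0,0.4],[0,0,1,0,0.4]]' 
python3 -m handwheel '[[0,0,1,0,0.4],[0,0,1,0,0.4]]' 
python3 -m handwheel '[[0,0,1,0,0.4],[0,0,1,0,0.4]]' 
```

```text
clock: 6.45
tcp_pos: [0.4995, -0.2107, 0.1078]
orientation: [0.0, 0.815, 0.579, 0.0]
wrist_force: [-3.1, 1.8, 8.5]
finger_gap: 0.0569
grip_force: 62.9
clock: 6.65
tcp_pos: [0.4995, -0.2107, 0.107]
orientation: [0.0, 0.815, 0.579, 0.0]
wrist_force: [-3.1, 1.8, 9.8]
finger_gap: 0.0565
grip_force: 63.0
clock: 6.85
tcp_pos: [0.4995, -0.2108, 0.1062]
orientation: [0.0, 0.815, 0.579, 0.0]
wrist_force: [-3.6, 2.0, 11.0]
finger_gap: 0.0567
grip_force: 63.2
clock: 7.05
tcp_pos: [0.4996, -0.2108, 0.106]
orientation: [0.001, 0.815, 0.579, 0.0]
wrist_force: [-5.8, 1.9, 15.8]
finger_gap: 0.0567
grip_force: 63.7
```

The force stiffens at 15.8 N with z stalled, so the cap is on the collar. Now I turn anticlockwise (negative about tool z).

```bash
cat > st.py <<'E'
from h import *
s=sensors.get_state(); R=rotm(s["orientation"])
print("t",s["clock"],"yaw",np.degrees(np.arctan2(R[1,0],R[0,0])).round(2),"F",s["wrist_force"].round(1),"M",s["ft_torque"].round(2),"tcp",s["tcp_pos"].round(4),"j6",s["joint_pos"][5].round(3))
E
python3 st.py; python3 -m handwheel '[[0,0,0,-0.03,0.4],[0,0,0,-0.08,0.4],[0,0,0,-0.13,0.4],[0,0,0,-0.18,0.4],[0,0,0,-0.2,0.4]]' >/dev/null; python3 st.py;  python3 -m handwheel '[[0,0,0,-0.06,0.4],[0,0,0,-0.12,0.4],[0,0,0,-0.18,0.4],[0,0,0,-0.24,0.4],[0,0,0,-0.3,0.4]]'; python3 st.py
```

```text
t 7.05 yaw 70.81 F [-5.8  1.9 15.8] M [0.59 1.1  0.01] tcp [ 0.4996 -0.2108  0.106 ] j6 1.358
t 7.55 yaw 82.33 F [-3.   2.1 13. ] M [ 0.52  0.47 -0.15] tcp [ 0.5007 -0.2111  0.106 ] j6 1.157
clock: 8.05
tcp_pos: [0.5008, -0.211, 0.106]
orientation: [0.002, 0.646, 0.764, 0.001]
wrist_force: [-1.5, 2.8, 12.8]
finger_gap: 0.0564
grip_force: 63.4
t 8.05 yaw 99.59 F [-1.5  2.8 12.8] M [ 0.51  0.45 -0.21] tcp [ 0.5008 -0.211   0.106 ] j6 0.856
```

```bash
python3 -m handwheel '[[0,0,0.3,-0.06,0.4],[0,0,0.3,-0.12,0.4],[0,0,0.3,-0.18,0.4],[0,0,0.3,-0.24,0.4],[0,0,0.3,-0.27,0.4]]' >/dev/null; python3 st.py
for i in 1; do :; done
python3 -m handwheel '[[0,0,0,-0.02,0.4],[0,0,0,-0.04,0.4],[0,0,0,-0.05,0.4]]' >/dev/null; python3 st.py
python3 -m handwheel '[[0,0,0,-0.02,0.4],[0,0,0,-0.04,0.4],[0,0,0,-0.05,0.4]]' >/dev/null; python3 st.py
```

```text
t 8.55 yaw 115.02 F [-2.3  3.1 14.3] M [ 0.69  0.53 -0.2 ] tcp [ 0.5008 -0.2109  0.106 ] j6 0.587
t 8.85 yaw 117.81 F [-2.4  2.9 14.8] M [ 0.67  0.53 -0.25] tcp [ 0.5008 -0.2109  0.106 ] j6 0.538
t 9.15 yaw 120.66 F [-3.1  3.9 15.4] M [ 0.83  0.71 -0.56] tcp [ 0.5004 -0.2106  0.106 ] j6 0.489
```

```bash
python3 -m handwheel '[[0,0,0,-0.01,0.4],[0,0,0,-0.015,0.4],[0,0,0,-0.015,0.4]]' >/dev/null; python3 st.py
```

```text
t 9.45 yaw 121.45 F [-3.4  3.9 16.5] M [ 0.83  0.76 -0.66] tcp [ 0.5003 -0.2106  0.106 ] j6 0.475
```

The stop shows as torque climbing from 0.21 to 0.66 N m at about 50°. I back off a little and lift.

```bash
python3 -m handwheel '[[0,0,0,0.015,0.4],[0,0,0,0.025,0.4]]' >/dev/null; python3 st.py; python3 -m handwheel '[[0,0,-2,0.0,0.4],[0,0,-4,0,0.4],[0,0,-6,0,0.4],[0,0,-8,0,0.4],[0,0,-8,0,0.4]]' >/dev/null; python3 st.py
python3 -m handwheel '[[0,0,-2,0.0,0.4],[0,0,-4,0,0.4],[0,0,-6,0,0.4],[0,0,-6,0,0.4]]' >/dev/null; python3 st.py
```

```text
t 9.65 yaw 120.07 F [-3.5  3.9 16.9] M [ 0.7   0.7  -0.02] tcp [ 0.5003 -0.2106  0.106 ] j6 0.499
t 10.15 yaw 120.09 F [1.1 2.3 0.8] M [ 0.49 -0.38 -0.14] tcp [ 0.4997 -0.2105  0.1117] j6 0.499
t 10.55 yaw 120.07 F [ 0.5 -0.3  0.6] M [-0.03 -0.01 -0.  ] tcp [ 0.4992 -0.2112  0.1183] j6 0.498
```

```bash
python3 -m handwheel '[[0,0,-10,0,0.4],[0,0,-30,0,0.4],[0,0,-55,0,0.4],[0,0,-80,0,0.4],[0,0,-100,0,0.4],[0,0,-110,0,0.4],[0,0,-110,0,0.4]]' ; python3 - <<'E'
from h import *
im=imaging.read_camera("scene"); cv2.imwrite("pics/s2.png",cv2.resize(im["color"][100:320,100:440],None,fx=2.3,fy=2.3))
s=sensors.get_state(); p=s["tcp_pos"]; print(tool([.465-p[0],.237-p[1],0]))
R=rotm(s["orientation"]);print(R)
E
```

```text
clock: 11.25
tcp_pos: [0.5002, -0.2114, 0.2299]
orientation: [0.002, 0.499, 0.866, -0.0]
wrist_force: [-0.2, 0.5, -0.8]
finger_gap: 0.0565
grip_force: 64.6
[ 4.05055634e+02  1.94481524e+02 -3.59823867e-01]
[[-5.01119190e-01  8.65377653e-01  1.03623983e-03]
 [ 8.65377516e-01  5.01119977e-01 -7.22983010e-04]
 [-1.14493382e-03  5.34437989e-04 -9.99999202e-01]]
```

View pics/s2.png

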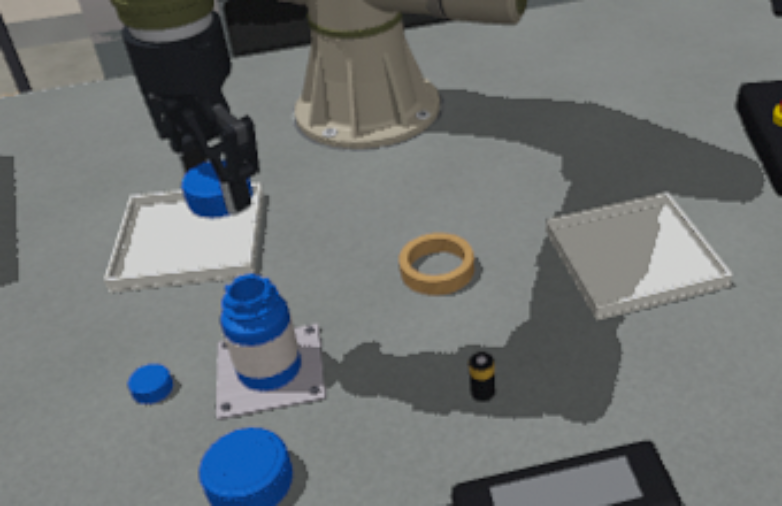

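The cap is off and held level, and the pot is open at crop (250,290). I carry the cap to the dish at +y.

```bash
python3 -m handwheel '[[10,5,0,0,0.4],[35,17,0,0,0.4],[65,31,0,0,0.4],[95,45,0,0,0.4],[125,60,0,0,0.4],[155,74,0,0,0.4],[185,89,0,0,0.4],[215,103,0,0,0.4]]' >/dev/null
python3 -m handwheel '[[30,14,0,0,0.4],[60,29,0,0,0.4],[90,43,0,0,0.4],[120,58,0,0,0.4],[150,72,0,0,0.4],[175,84,0,0,0.4],[188,90,0,0,0.4],[190,91,0,0,0.4]]'
python3 -m handwheel '[[0,0,15,0,0.4],[0,0,45,0,0.4],[0,0,80,0,0.4],[0,0,115,0,0.4],[0,0,150,0,0.4],[0,0,185,0,0.4],[0,0,205,0,0.4],[0,0,213,0,0.4]]'
python3 -m handwheel '[[0,0,3,0,0.4],[0,0,6,0,0.4],[0,0,6,0,0.4]]'
python3 st.py
```

```text
clock: 12.9
tcp_pos: [0.4632, 0.2382, 0.2269]
orientation: [-0.001, 0.498, 0.867, -0.001]
wrist_force: [0.2, 1.1, 0.5]
finger_gap: 0.0568
grip_force: 64.6
clock: 13.7
tcp_pos: [0.4623, 0.235, 0.0124]
orientation: [-0.002, 0.5, 0.866, -0.002]
wrist_force: [-0.4, -0.1, -0.6]
finger_gap: 0.0566
grip_force: 64.6
clock: 14.0
tcp_pos: [0.4652, 0.237, 0.0098]
orientation: [0.001, 0.5, 0.866, 0.001]
wrist_force: [-0.5, -0.2, 0.2]
finger_gap: 0.0566
grip_force: 64.6
t 14.0 yaw 120.06 F [-0.5 -0.2  0.2] M [0.   0.03 0.02] tcp [0.4652 0.237  0.0098] j6 1.363
```

```bash
python3 -m handwheel '[[0,0,1,0,0.4],[0,0,2,0,0.4],[0,0,3,0,0.4],[0,0,3,0,0.4]]'; python3 st.py
python3 -m handwheel '[[0,0,1,0,0.4],[0,0,1,0,0.4]]'>/dev/null; python3 st.py; python3 -m handwheel '[[0,0,1,0,0.4],[0,0,1,0,0.4]]'>/dev/null; python3 st.py;
```

```text
clock: 14.4
tcp_pos: [0.4644, 0.2371, 0.0061]
orientation: [0.0, 0.499, 0.866, 0.0]
wrist_force: [-0.3, 0.8, -0.6]
finger_gap: 0.0564
grip_force: 64.6
t 14.4 yaw 120.09 F [-0.3  0.8 -0.6] M [-0.   -0.04 -0.04] tcp [0.4644 0.2371 0.0061] j6 1.364
t 14.6 yaw 120.09 F [ 0.6  0.4 -1.2] M [0.03 0.01 0.02] tcp [0.4643 0.237  0.0049] j6 1.364
t 14.8 yaw 120.08 F [ 0.2 -0.2 -1.7] M [-0.02  0.04 -0.01] tcp [0.4643 0.2369 0.0038] j6 1.364
```

```bash
for i in 1; do python3 -m handwheel '[[0,0,1,0,0.4],[0,0,1,0,0.4]]'>/dev/null; python3 st.py; python3 -m handwheel '[[0,0,1,0,0.4],[0,0,1,0,0.4]]'>/dev/null; python3 st.py; done
```

```text
t 15.0 yaw 120.08 F [-0.  -0.2 -0.4] M [0.05 0.01 0.03] tcp [0.4643 0.237  0.0029] j6 1.364
t 15.2 yaw 120.08 F [-2.  -1.7  5.9] M [-0.13  0.37 -0.03] tcp [0.4644 0.237  0.0027] j6 1.364
```

The cap touched the dish floor at 5.9 N. I release and lift.

```bash
python3 -m handwheel '[[0,0,0,0,0.7],[0,0,0,0,0.8],[0,0,0,0,0.95],[0,0,0,0,1],[0,0,0,0,1]]' 20; python3 -m handwheel '[[0,0,-10,0,1],[0,0,-35,0,1],[0,0,-70,0,1],[0,0,-100,0,1],[0,0,-120,0,1],[0,0,-130,0,1],[0,0,-130,0,1]]'
python3 - <<'E'
from h import *
im=imaging.read_camera("wrist"); cv2.imwrite("pics/w3.png",im["color"]); np.savez("w3.npz",**im)
s=sensors.get_state(); p=s["tcp_pos"]; print(s["orientation"],tool([.6065-p[0],-.005-p[1],0]),s["joint_pos"])
E
```

```text
clock: 15.7
tcp_pos: [0.4644, 0.237, 0.0019]
orientation: [-0.0, 0.499, 0.866, -0.0]
wrist_force: [-0.5, 0.4, -0.3]
finger_gap: 0.0854
grip_force: 0.0
clock: 16.4
tcp_pos: [0.4654, 0.2373, 0.1337]
orientation: [0.001, 0.499, 0.866, 0.001]
wrist_force: [0.8, 0.2, -0.3]
finger_gap: 0.0854
grip_force: 0.0
[3.30024504e-04 4.99386228e-01 8.66379309e-01 4.23301857e-04] [-2.80577354e+02  1.46056670e+00  4.33785780e-02] [ 3.17771912e-01  2.62041674e-01 -2.73003749e-01  1.03467988e+00
  7.28663368e-05  1.36355251e+00]
```

View pics/w3.png

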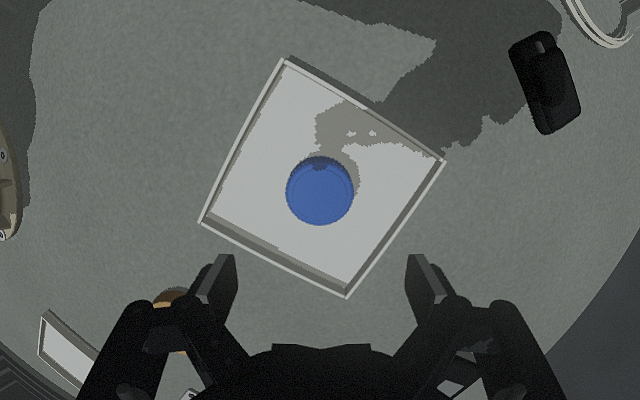

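The cap stands upright in the dish at (320,190). Now I go to the cell.

```bash
python3 -m handwheel '[[-10,0,0,0,1],[-40,0,0,0,1],[-80,1,0,0,1],[-120,1,0,0,1],[-160,1,0,0,1],[-200,1,0,0,1],[-230,1,0,0,1],[-240,1,0,0,1]]' >/dev/null
python3 -m handwheel '[[-25,0,0,0,1],[-38,0,0,0,1],[-40,0,0,0,1],[-40,0,0,0,1]]'
python3 - <<'E'
from h import *
im=imaging.read_camera("wrist"); cv2.imwrite("pics/w4.png",im["color"]); np.savez("w4.npz",**im)
s=sensors.get_state(); p=s["tcp_pos"]
z=im["z_map"]; v,u=np.mgrid[:400,:640]
d=np.stack([u-im["cx"],v-im["cy"]],-1); r=np.hypot(d[...,0],d[...,1])+1e-9; t=r/im["fx"]
P=np.stack([np.tan(t)*d[...,0]/r,np.tan(t)*d[...,1]/r,np.ones_like(t)],-1)*z[...,None]
P=P@rotm(im["rotation"]).T+im["xyz"]
m=(P[...,2]>.044)&(P[...,2]<.06)&(np.hypot(P[...,0]-.606,P[...,1]+.005)<.03)
q=P[m]; c=(q.min(0)+q.max(0))/2; print(m.sum(),c,q.max(0)-q.min(0),tool(c-p))
E
```

```text
clock: 17.65
tcp_pos: [0.605, -0.0044, 0.1314]
orientation: [-0.001, 0.499, 0.866, -0.0]
wrist_force: [-0.8, 0.8, 0.5]
finger_gap: 0.0855
grip_force: 0.0
862 [ 0.60538774 -0.00460482  0.04787349] [0.02630828 0.02627073 0.00719202] [-0.90580925  0.28195125 83.6924855 ]
```

```bash
python3 -m handwheel '[[0,0,15,0,1],[0,0,45,0,1],[0,0,75,0,1],[0,0,100,0,1],[0,0,112,0,1],[0,0,115,0,1],[0,0,115,0,1]]'
python3 -m handwheel '[[0,0,0,0,0.6],[0,0,0,0,0.45],[0,0,0,0,0.35],[0,0,0,0,0.28],[0,0,0,0,0.2],[0,0,0,0,0.1],[0,0,0,0,0.1]]' 30
```

```text
clock: 18.4
tcp_pos: [0.6057, -0.0043, 0.0174]
orientation: [0.0, 0.499, 0.867, 0.0]
wrist_force: [-0.4, -0.4, 1.2]
finger_gap: 0.0852
grip_force: 0.0
clock: 19.1
tcp_pos: [0.606, -0.005, 0.0177]
orientation: [0.0, 0.499, 0.866, 0.0]
wrist_force: [-0.9, 0.4, 6.3]
finger_gap: 0.0251
grip_force: 29.4
```

```bash
python3 -m handwheel '[[0,0,-10,0,0.1],[0,0,-40,0,0.1],[0,0,-80,0,0.1],[0,0,-120,0,0.1],[0,0,-160,0,0.1],[0,0,-190,0,0.1],[0,0,-202,0,0.1],[0,0,-202,0,0.1]]'
python3 -m handwheel '[[-8,-12,0,0,0.1],[-25,-39,0,0,0.1],[-45,-70,0,0,0.1],[-65,-101,0,0,0.1],[-85,-133,0,0,0.1],[-105,-164,0,0,0.1],[-120,-187,0,0,0.1],[-125,-195,0,0,0.1]]' >/dev/null
python3 -m handwheel '[[0,0,0,0,0.1],[0,0,0,0,0.1]]'
python3 - <<'E'
from h import *
p=sensors.get_state()["tcp_pos"]; print(tool([.4995-p[0],-.211-p[1],.13-p[2]]))
for n in("wrist","side"):
    im=imaging.read_camera(n); cv2.imwrite(f"pics/{n}5.png",im["color"] if n=="wrist" else im["color"])
E
```

```text
clock: 19.9
tcp_pos: [0.6065, -0.0049, 0.2207]
orientation: [0.002, 0.499, 0.866, 0.001]
wrist_force: [1.4, 0.5, -1.3]
finger_gap: 0.0249
grip_force: 29.6
clock: 20.9
tcp_pos: [0.4989, -0.2102, 0.2178]
orientation: [-0.001, 0.5, 0.866, 0.0]
wrist_force: [0.2, 0.7, -1.6]
finger_gap: 0.025
grip_force: 29.7
[-1.17198833  0.15997247 87.78023648]
```

View pics/wrist5.png

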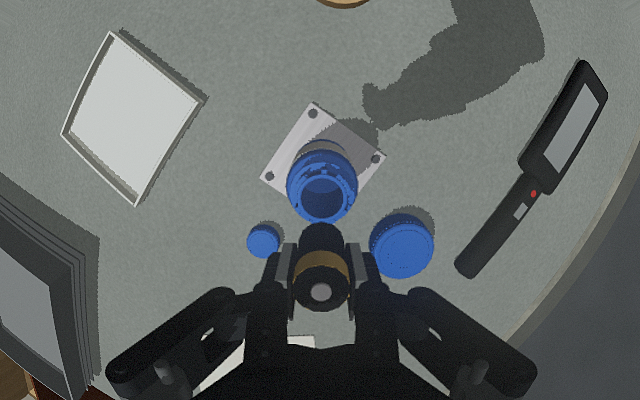

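The cell is held upright at (322,280), with the open mouth just ahead of it at (322,200). I lower it slowly into the mouth.

```bash
python3 -m handwheel '[[0,0,12,0,0.1],[-1,0,35,0,0.1],[-1,0,55,0,0.1],[-1,0,68,0,0.1],[-1,0,74,0,0.1],[-1,0,74,0,0.1]]'
python3 -m handwheel '[[0,0,2,0,0.1],[0,0,5,0,0.1],[0,0,8,0,0.1],[0,0,8,0,0.1]]'
python3 -m handwheel '[[0,0,2,0,0.1],[0,0,5,0,0.1],[0,0,8,0,0.1],[0,0,8,0,0.1]]'; python3 st.py
```

```text
clock: 21.6
tcp_pos: [0.4995, -0.2106, 0.1436]
orientation: [-0.001, 0.499, 0.867, 0.0]
wrist_force: [-0.4, 0.5, -1.3]
finger_gap: 0.0254
grip_force: 29.7
clock: 22.0
tcp_pos: [0.4999, -0.2116, 0.1368]
orientation: [-0.0, 0.499, 0.866, 0.0]
wrist_force: [-0.4, -0.4, -1.1]
finger_gap: 0.0251
grip_force: 29.7
clock: 22.4
tcp_pos: [0.4996, -0.2114, 0.1284]
orientation: [-0.001, 0.499, 0.866, 0.0]
wrist_force: [-0.3, 0.2, -1.5]
finger_gap: 0.0249
grip_force: 29.7
t 22.4 yaw 120.08 F [-0.3  0.2 -1.5] M [-0.07 -0.01 -0.  ] tcp [ 0.4996 -0.2114  0.1284] j6 0.498
```

No contact force, and the cell's lower end is about 10 mm inside. I release, rise and check.

```bash
python3 -m handwheel '[[0,0,0,0,0.6],[0,0,0,0,0.8],[0,0,0,0,1],[0,0,0,0,1],[0,0,0,0,1]]' 
python3 -m handwheel '[[0,0,-10,0,1],[0,0,-40,0,1],[0,0,-75,0,1],[0,0,-100,0,1],[0,0,-110,0,1],[0,0,-110,0,1]]'
python3 - <<'E'
from h import *
a=imaging.read_camera("wrist")["color"][90:330,170:490]; b=imaging.read_camera("scene")["color"][160:340,130:430]
cv2.imwrite("pics/end.png",np.hstack([cv2.resize(a,(400,300)),cv2.resize(b,(400,300))]))
E
```

```text
clock: 22.9
tcp_pos: [0.5001, -0.2116, 0.1291]
orientation: [0.0, 0.499, 0.866, 0.0]
wrist_force: [-1.3, -1.0, -0.1]
finger_gap: 0.0853
grip_force: 0.0
clock: 23.5
tcp_pos: [0.5008, -0.2121, 0.2408]
orientation: [0.002, 0.499, 0.866, -0.0]
wrist_force: [0.2, 0.3, -0.2]
finger_gap: 0.0853
grip_force: 0.0
```

View pics/end.png

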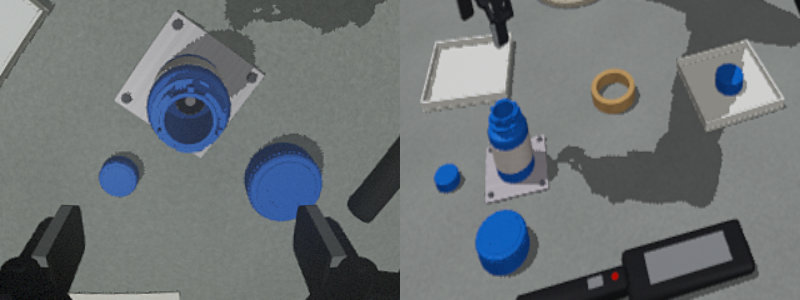

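The left half shows the cell inside the pot, its end visible through the mouth at (190,103). The right half shows the cap upright in the left-hand dish at (729,79). Nothing else has moved.

```bash
python3 -c "
from h import *
print(workorder.hand_in())"
```

```text
the job is handed in; nothing more can be done
None
```

The job is handed in at about 24 s: the battery is in the open pot, the cap stands right way up in the robot's leftmost white dish, and the other things on the bench look undisturbed in the last picture.

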